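# Load the analyser cups in order and hold the hold-to-run paddle

### The job

Load the bench analyser: first lay the small rounded pebble (the reference) flat in the middle of the sample cup with one stud on its tab, then lay the long narrow potsherd flat in the middle of the cup with two studs, letting go of each. Only once both lie there, press the sprung paddle of the hold-to-run switch half-way down, so that it lies level, never down to its stop, and keep it there for two seconds and on to the end: the program finishes while the arm is still holding the paddle pressed level. Leave the eraser and the two larger potsherds where they are.

Things in the scene. Friction and masses are not known exactly. Their poses are not given: they have to be found in the camera images.
- pebble_mid (a point): centre (half-way up) of the loose pale rounded pebble, 18 (x) x 27 (y) x 12 (z) mm, lying on the table; its own y axis runs along its length, z up; grasp it across the 18 mm width. About 20 g.
- sherd_mid (a point): centre (half-way up) of the loose long narrow potsherd, 28 (x) x 56 (y) x 14 (z) mm, lying on the table, irregular outline; its own y axis runs along its length, z up; grasp it across the 28 mm width. About 25 g.
- cup_one_floor (a point): centre of the inner floor of the round aluminium sample cup with ONE dark round stud (14 mm across) on the tab at its front. The cup is fixed on the deck of the analyser, clear inside diameter 80 mm, outside 88 mm, its floor 21 mm above the table, its rim 6 mm above the floor. x points away from the tab, towards the analyser's head, z up. The two cups are alike but for the studs, stand side by side with centres 112 mm apart, and may be either way round.
- cup_two_floor (a point): the same for the cup with TWO dark studs side by side on its tab.
- reader: the fixed bench analyser that carries the cups: deck 250 mm wide (y), 180 mm deep (x), top 18 mm above the table; at its back a grey head 70 mm deep and 71 mm high whose front face is 80 mm behind the cup centres. Origin on the table under the deck, 20 mm behind (+x) the line of the cup centres and midway between them; x points to the head.
- switch: the fixed hold-to-run switch, a steel foot 170 (x) x 72 (y) x 12 mm with two grey cheeks at its +x end, to 66 mm high. Origin on the table under the middle of the foot. The paddle's hinge runs along its y axis at x = +62 mm, 56 mm above the table; the paddle reaches from there towards -x, to x = -85 mm.
- paddle_pad (a point): middle of the upper face of the ribbed rubber pad, 44 x 44 mm, at the free end of the paddle (an aluminium bar 44 mm wide), where to press down from above; 115 mm from the hinge along the paddle and 8 mm above its mid-line; it moves with the paddle. The paddle's -x axis runs from the hinge to the pad. At rest the paddle slants up and this point is about 82 mm above the table, with the paddle level it is 64 mm, at the stop about 46 mm.
- paddle (a joint): angle of the paddle (rad): 0 at rest (slanting up, a spring holds it there), grows as it is pressed down, 0.16 = half-way, level; 0.32 = the bottom stop. The pad goes down about 18 mm from rest to half-way. Pressed at the pad it starts to move at about 3 N, needs about 6 N half-way and 9 N at the stop; it springs back when let go.
- broad_sherd: bystander, loose: broad flat potsherd, 76x83x18 mm; origin at the centre of its underside. Leave it alone.
- rim_sherd: bystander, loose: thick squarish potsherd, 76x68x19 mm; origin at the centre of its underside. Leave it alone.
- eraser: bystander, loose: used grey eraser, 22x32x13 mm; origin at the centre of its underside. Leave it alone.
Mind the look-alikes: they are no part of the job. What is shaped like the part that bears sherd_mid but black or white is not meant.

How it is judged:
By the outcome, as a careful person would: the job done as asked, in the order asked, and still so for the second after the job is handed in, while the arm keeps its last pose, push and grip.
It also fails if it takes over 72 s, if anything falls off the work surface, if the arm or the gripper's body presses on something with over 40 N, if the wrist force passes 120 N, or if a joint passes its speed limit or range.

### The arm

A 7-joint arm with a two-finger parallel gripper is mounted at the origin on a cart in front of the work surface, level with it; the furniture and walls round the work are solid. World frame = base frame: x ahead of the robot, y to its left, z up, the work surface at z = 0. Lengths are in m, angles in rad, forces in N, time in s.
With the tool pointing down it reaches from about 0.4 to 0.925 m from the base axis. Payload 5.6 kg.
Tool frame: the origin (TCP) lies between the finger pads; the fingertips stand 14 mm ahead of it and the grasp point (between the pads) lies 5 mm behind it; z points along the fingers, y is the direction in which the jaws open and shut (so a half turn about z gives the same grasp; the last joint's range is limited). The gripper opens to 85 mm and grips with 20 to 120 N. Pads are 22 mm wide; open, the fingers measure 114 mm over their backs; the gripper's body (76 mm by 85 mm) begins 54 mm behind the grasp point. The pads swing forward as they close: fully open they stand 13 mm farther back than shut.
Start: joints at [-1.34, 0.468, -0.012, 1.603, 0.006, 1.071, -0.056], TCP at [0.176, 0.626, 0.245] pointing down, gripper open.
Joint ranges: [-2.53, 2.53], [-0.31, 2.02], [-1.57, 1.55], [0.28, 2.44], [-1.29, 4.43], [0.15, 1.84], [-2.92, 2.92]. Speed limits (rad/s): [2.57, 2.57, 3.14, 3.14, 3.14, 3.14, 3.14].

### API

Orientations are given as [roll, pitch, yaw] about the fixed x, y, z axes, in that order (R = Rz(yaw) Ry(pitch) Rx(roll)).
In Python, from rig import robot gives the robot as it stands. The module is installed in compiled form; this text tells all that it offers.
- The arm moves only by the tool jog_arm, never from a script. Its argument "plan" is one flat list of numbers, 4 for each row, row after row: the shift along the tool's x, y, z in cm, then the turn about the tool's z in rad. A call has 1 to 20 rows; each row shifts and turns the commanded pose from where the row before left it, along the tool's axes as they then stand; what a row does not reach is not made up. A row lasts 1/10 s, in which the tool goes at most 50 mm and 8.59 degrees, less where a joint would pass 70% of its speed; a pose out of reach is approached as far as the arm can. A call is refused whole if a number of a shift passes 5 or a number of a turn 0.15, either way. A call with a gripper value outside its range is refused whole. "grip" is the finger opening in cm, from 0 to 8.54, set as the call begins (left out, the last holds). The fingers move at their own pace and stop on an object; "squeeze" is the grip in N (left out, the last holds). Time passes only in rows, so rows that do not move let the fingers close. It gives the time, the measured TCP pose, the force and the opening at its end, in the units of the state.
- robot.read_state(): the state, without advancing time (a new reading comes with each control period).
- robot.read_camera(name): name is "side" or "top" or "wrist"; returns the picture (384x512x3 uint8, red, green, blue); there is no depth.
- robot.calibration(name): a dict with "K" (3x3 intrinsics, pixels), "D" ([k1, k2, p1, p2, k3] as OpenCV has them; the pictures are not rectified), "extrinsics" (4x4, takes a point from camera to world coordinates); the wrist camera has in their place "T_tool_cam" (4x4, takes a point from camera to tool coordinates, whose origin is the TCP and whose axes are the flange's). Camera axes: x right, y down, z forward; pixel columns grow to the right and rows downward; lengths in m; the calibration is good to about 2 mm. A picture is of the moment at which its call begins: read the wrist's pose just before it. calibration takes no time and is no camera call.
- robot.job_done(): hands the job in, once; it reports no verdict.
The state is a dict: "clock": time; "qpos": joint angles; "qvel": joint speeds; "joint_efforts": joint torques, N m; "ee_pos": TCP position; "eef_rot": TCP orientation; "ft_force": force on the tool from outside, world axes, zero at the start; "wrist_torque": the same for the moment, N m; "opening": finger opening in m.
Only numpy, scipy, OpenCV 4.12 (cv2) and the standard library are available. Lean on these libraries where they do the work, as an engineer would, in place of code of your own. Each camera call takes 0.05 s, during which the arm holds its last target. There are 200 camera calls.

## Working session

There is one attempt and no reset: what is moved stays moved. The work goes in short steps, Python scripts to look and compute and a tool call to move; the robot and the scene stay as the last step left them, time stands still between calls to the robot, and variables do not carry over. Pictures are saved under pics/ and viewed, about 8 in all and at most 12, crops included, and the job is handed in when it is done.

Besides the shell and the picture viewer there is one more tool, called after "Request:" as name(argument=value, ...) on one line, values as JSON. jog_arm: Moves the arm, as the interface text tells. Its arguments: {"type":"object","properties":{"plan":{"type":"array","items":{"type":"number"}},"grip":{"type":"number"},"squeeze":{"type":"number"}},"required":["plan"]}

```bash
mkdir -p pics; cat > h.py <<'E'
import numpy as np,cv2
from rig import robot
from scipy.spatial.transform import Rotation as R
def toolT():
    s=robot.read_state();T=np.eye(4);T[:3,:3]=R.from_euler('xyz',s['eef_rot']).as_matrix();T[:3,3]=s['ee_pos'];return T
def cam(n):
    c=robot.calibration(n)
    E=np.array(c['extrinsics']) if 'extrinsics' in c else toolT()@np.array(c['T_tool_cam'])
    return np.array(c['K']),np.array(c['D'],float),E
def pix2w(n,uv,z,C=None):
    K,D,E=C or cam(n)
    p=cv2.undistortPoints(np.array(uv,float).reshape(-1,1,2),K,D).reshape(-1,2)
    d=np.c_[p,np.ones(len(p))]@E[:3,:3].T
    return E[:3,3]+d*((z-E[2,3])/d[:,2])[:,None]
def w2pix(n,P,C=None):
    K,D,E=C or cam(n);M=np.linalg.inv(E)
    return cv2.projectPoints(np.array(P,float).reshape(-1,3),cv2.Rodrigues(M[:3,:3])[0],M[:3,3],K,D)[0].reshape(-1,2)
def save(n,f):
    im=robot.read_camera(n);cv2.imwrite('pics/'+f,cv2.cvtColor(im,cv2.COLOR_RGB2BGR));return im
E
python3 - <<'E'
from h import *
print(robot.read_state())
for n in('top','side'):
    save(n,n+'0.png');print(n,cam(n)[2].round(3))
a=cv2.imread('pics/top0.png');cv2.imwrite('pics/top0b.png',cv2.resize(a,(800,600),interpolation=2))
E
```

```text
{'clock': 0.0, 'qpos': array([-1.33999697,  0.46839375, -0.01162474,  1.60364348,  0.00601356,
        1.07139671, -0.05630588]), 'qvel': array([-2.99505527e-04, -1.36550859e-03,  1.03779815e-03,  5.23262936e-05,
        1.07364634e-03,  1.88189055e-03,  8.57310733e-04]), 'joint_efforts': array([-7.90782196e-04, -5.32378078e+01,  2.08583643e-02, -2.51300132e+01,
        1.12949219e-02,  7.58724025e-03, -2.75607633e-06]), 'ee_pos': array([0.17566277, 0.62524891, 0.24431935]), 'eef_rot': array([-3.13979046e+00,  1.27590873e-04,  2.86774974e+00]), 'ft_force': array([0.14016203, 0.40745021, 0.05526251]), 'wrist_torque': array([-0.0173929 , -0.00229859, -0.06173216]), 'opening': 0.08522292648815367}
top [[ 0.016 -0.989  0.148  0.376]
 [-1.    -0.015  0.007  0.054]
 [-0.005 -0.148 -0.989  1.218]
 [ 0.     0.     0.     1.   ]]
side [[ 0.934 -0.258  0.248  0.286]
 [-0.357 -0.634  0.686 -0.647]
 [-0.02  -0.729 -0.684  0.758]
 [ 0.     0.     0.     1.   ]]
```

View pics/top0b.png

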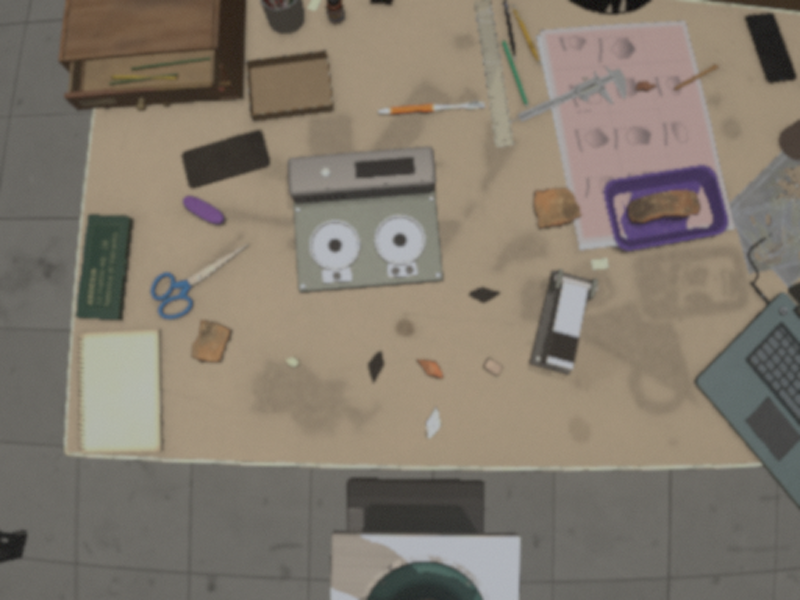

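View pics/side0.png

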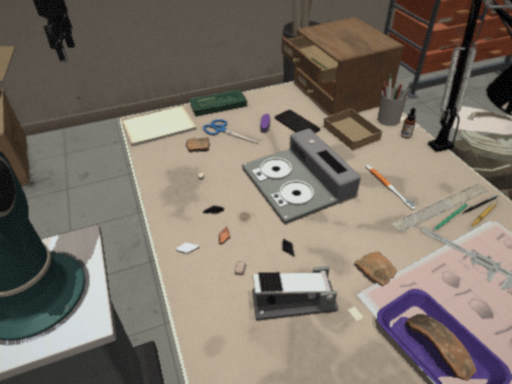

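The top view at 800x600 shows these things:
- **Sherd candidates:** orange (430,368), black (376,366), black (484,294) and white (433,423). Orange fits the description.
- **Pebble candidates:** pale (292,362) and beige block (493,367). One of the two is the eraser. The slip at (600,264) is flat paper.
- **Cups:** one stud at left (335,245), two studs at right (400,240).
- **Switch:** around (565,320), with its pad at (562,347).

Next I'll crop close and convert these pixels to positions.

```bash
python3 - <<'E'
from h import *
a=np.mean([robot.read_camera('top').astype(float) for _ in range(3)],0).astype(np.uint8)[:,:,::-1]
def crop(x,y,r=26): 
    x,y=int(x*.64),int(y*.64);return cv2.resize(a[y-r:y+r,x-r:x+r],(260,260),interpolation=2)
rows=[np.hstack([crop(292,362),crop(493,367),crop(430,368)]),np.hstack([crop(335,255),crop(400,250),crop(562,330,40)])]
cv2.imwrite('pics/crops.png',np.vstack(rows))
for n,uv,z in[('peb?',(292,362),.006),('beige',(493,367),.006),('sherd',(430,368),.007),('cup1',(335,245),.021),('cup2',(400,240),.021),('stud1',(337,275),.02),('pad',(562,347),.082),('note',(600,264),0),('hingeend',(578,280),.066)]:
    print(n,pix2w('top',np.array(uv)*.64,z)[0].round(4))
E
```

```text
peb? [0.4349 0.2335 0.006 ]
beige [ 0.4319 -0.109   0.006 ]
sherd [ 0.4288 -0.0016  0.007 ]
cup1 [0.6362 0.1641 0.021 ]
cup2 [0.6466 0.0525 0.021 ]
stud1 [0.5841 0.1593 0.02  ]
pad [ 0.4615 -0.2108  0.082 ]
note [ 0.6147 -0.301   0.    ]
hingeend [ 0.5741 -0.2435  0.066 ]
```

View pics/crops.png

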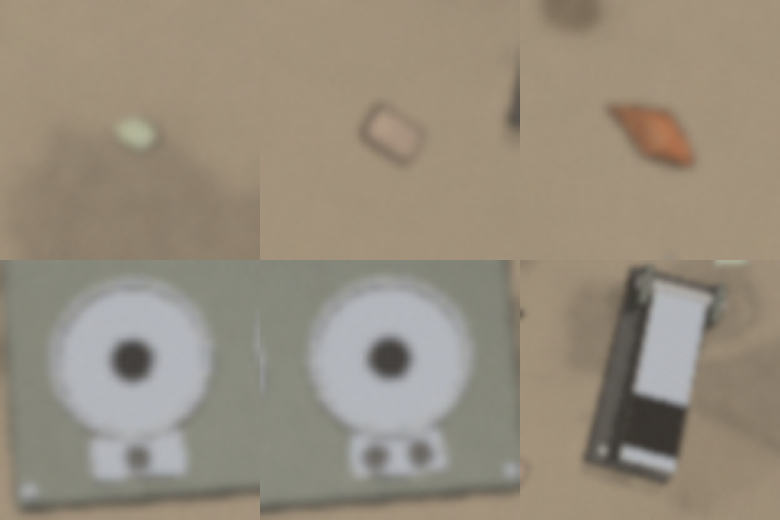

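The rounded pale object at (292,362) is the pebble. The sharp-cornered block at (493,367) is the eraser, and the orange one is the sherd. I'll move over the pebble first.

```bash
cat >> h.py <<'E'
def go(target,yaw=None,T=None):
    """total tool-frame shift (cm) from the present (measured) pose, before any turn, and turn about tool z"""
    T=toolT() if T is None else T
    d=T[:3,:3].T@(np.array(target)-T[:3,3])*100
    y=R.from_matrix(T[:3,:3]).as_euler('xyz')[2]
    t=None
    if yaw is not None: t=-((yaw-y+np.pi/2)%np.pi-np.pi/2)
    print('shift cm',d.round(2),'len',np.linalg.norm(d).round(1),'turn',t,'yaw',y.round(3));return d
E
python3 - <<'E'
from h import *
print(np.array(robot.calibration('wrist')['T_tool_cam']).round(3),robot.calibration('wrist')['K'])
go([.405,.2335,.2])
E
```

```text
[[-0.001 -0.945 -0.326  0.085]
 [ 1.    -0.001  0.    -0.   ]
 [-0.    -0.326  0.945 -0.128]
 [ 0.     0.     0.     1.   ]] [[308.28977428   0.         261.21657462]
 [  0.         308.28977428 187.83552067]
 [  0.           0.           1.        ]]
shift cm [-32.68 -31.53   4.51] len 45.6 turn None yaw 2.868
```

Request:
jog_arm(plan=[-3,-3,0.4,0,-3,-3,0.4,0,-3,-3,0.4,0,-3,-3,0.4,0,-3,-3,0.4,0,-3,-3,0.4,0,-3,-3,0.4,0,-3,-3,0.4,0,-3,-3,0.4,0,-3,-3,0.4,0,-2.7,-1.5,0.5,0,0,0,0,0,0,0,0,0])

```text
clock: 1.55
ee_pos: [0.4055, 0.2339, 0.2003]
eef_rot: [3.142, -0.0, 2.866]
ft_force: [-0.8, 1.2, 0.3]
opening: 0.0854
```

```bash
python3 - <<'E'
from h import *
print(toolT()[:3,3]); C=cam('wrist'); im=save('wrist','w1.png')
print(w2pix('wrist',[[.435,.2335,.006]],C))
E
```

```text
[0.40549503 0.23389719 0.20027286]
[[268.31572706 189.53383091]]
```

View pics/w1.png

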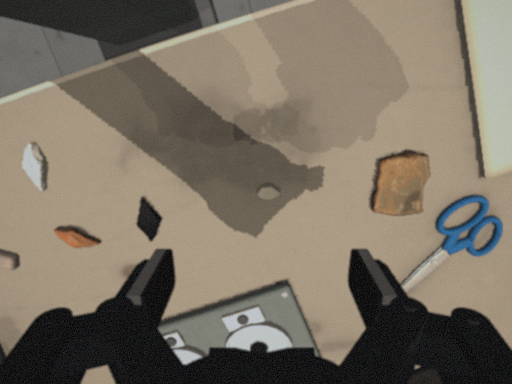

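The wrist picture shows the pebble at (268,191) in the arm's shadow, lying nearly horizontal in the image. The orange sherd is at (77,237). Next I'll segment the pebble.

```bash
cat >> h.py <<'E'
def seg(n,im,C,c,r,z,thr=None):
    """blob near pixel c differing in Lab from the window's border; centre and long axis in world"""
    x,y=map(int,c);x0,y0=max(x-r,0),max(y-r,0)
    L=cv2.cvtColor(cv2.GaussianBlur(im,(3,3),0),cv2.COLOR_RGB2LAB)[y0:y+r,x0:x+r].astype(float)
    b=np.ones(L.shape[:2],bool);b[4:-4,4:-4]=0
    d=np.linalg.norm((L-np.median(L[b],0))*[.5,1.5,1.5],axis=2)
    m=(d>(thr or cv2.threshold(np.clip(d*4,0,255).astype(np.uint8),0,255,cv2.THRESH_OTSU)[0]/4)).astype(np.uint8)
    k,l,s,ce=cv2.connectedComponentsWithStats(m)
    i=1+np.argmax(s[1:,4]-5*np.linalg.norm(ce[1:]-[x-x0,y-y0],axis=1))
    cn=max(cv2.findContours((l==i).astype(np.uint8),0,1)[0],key=len).reshape(-1,2)+[x0,y0]
    P=pix2w(n,cn,z,C)[:,:2].astype(np.float32)
    (cc,wh,an)=cv2.minAreaRect(P*1000)
    an=an if wh[0]>wh[1] else an+90
    ys,xs=np.nonzero(l==i);W=pix2w(n,np.c_[xs+x0,ys+y0],z,C)[:,:2]
    w,v=np.linalg.eigh(np.cov(W.T));a2=np.degrees(np.arctan2(v[1,1],v[0,1]))
    print('rect',np.round(cc,1),np.round(wh,1),'long',round(an%180,1),'| mean',(W.mean(0)*1000).round(1),'pca',round(a2%180,1),'px',s[i,4])
    return m*255
E
python3 - <<'E'
from h import *
C=cam('wrist');im=robot.read_camera('wrist')
m=seg('wrist',im,C,(268,191),20,.006)
m2=seg('wrist',im,C,(77,237),30,.007)
v=cv2.resize(im[160:222,237:299,::-1],(400,400));cv2.imwrite('pics/p.png',np.hstack([v,cv2.cvtColor(cv2.resize(m,(400,400)),8)]))
E
```

```text
rect [439.4 232.1] [21.2 11.9] long 74.2 | mean [439.1 231.4] pca 73.2 px 172
rect [4.288e+02 1.000e-01] [52.8 29.8] long 80.1 | mean [429.   -1.8] pca 58.6 px 682
```

View pics/p.png

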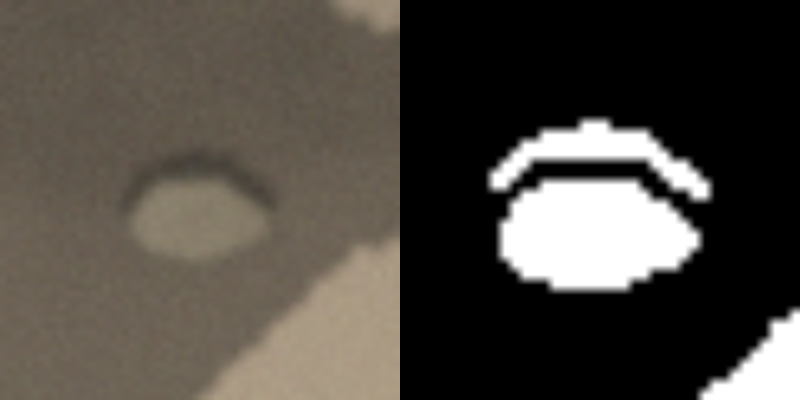

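The bright part is the pebble's top and the dark arc is its near side, so the combined centre is about (268,191.5). Its long axis is near 74°, so the jaws need a quarter turn. I'll turn, come down and look again.

Request:
jog_arm(plan=[-3,0.8,0,0,0,0,0.9,0.15,0,0,0.9,0.15,0,0,0.9,0.15,0,0,0.9,0.15,0,0,0.9,0.15,0,0,0.9,0.15,0,0,0.9,0.15,0,0,0.9,0.15,0,0,0.9,0.15,0,0,0.9,0.15,0,0,0,0.07,0,0,0,0,0,0,0,0])

```text
clock: 3.05
ee_pos: [0.436, 0.2349, 0.1104]
eef_rot: [-3.141, -0.0, 1.302]
ft_force: [-0.1, -0.2, 0.2]
opening: 0.0852
```

```bash
python3 - <<'E'
from h import *
print(robot.read_state()['qpos'].round(2),toolT()[:3,3]); C=cam('wrist'); im=save('wrist','w2.png')
u=w2pix('wrist',[[.4365,.233,.006]],C)[0];print(u)
m=seg('wrist',im,C,u,50,.006)
x,y=map(int,u);v=cv2.resize(im[y-50:y+50,x-50:x+50,::-1],(400,400));cv2.imwrite('pics/p2.png',np.hstack([v,cv2.cvtColor(cv2.resize(m,(400,400)),8)]))
E
```

```text
[-0.95  0.43  0.47  2.1  -0.31  0.67 -0.54] [0.43596956 0.23486853 0.11037746]
[263.40269297 194.2699299 ]
rect [423.8 263.9] [28.8 38.7] long 164.4 | mean [418.5 269.7] pca 21.8 px 953
```

View pics/p2.png

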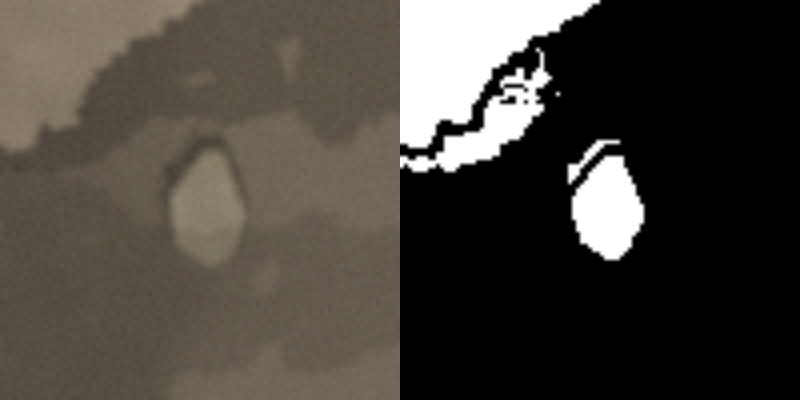

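The pebble centre is at about (264.9,194.5) with its length along tool x. The correction is about 2 mm. Going down to grasp.

Request:
jog_arm(plan=[-0.2,0.2,1.5,0,0,0,1.5,0,0,0,1.5,0,0,0,1.5,0,0,0,1.2,0,0,0,1.2,0,0,0,0.5,0,0,0,0.5,0,0,0,0,0,0,0,0,0], grip=4.5)

```text
clock: 4.1
ee_pos: [0.4381, 0.2313, 0.0165]
eef_rot: [3.141, -0.0, 1.298]
ft_force: [1.1, -0.1, 0.2]
opening: 0.0448
```

Request:
jog_arm(plan=[0,0,0,0,0,0,0,0,0,0,0,0,0,0,0,0,0,0,0,0,0,0,0,0,0,0,0,0], grip=0, squeeze=30)

```text
clock: 4.8
ee_pos: [0.4381, 0.2314, 0.0168]
eef_rot: [3.141, -0.001, 1.298]
ft_force: [-1.4, 0.2, 4.6]
opening: 0.0152
```

Gripped at 15 mm. I'll lift and measure the cups in the top picture.

Request:
jog_arm(plan=[0,0,-1,0,0,0,-2,0,0,0,-3,0,0,0,-3,0,0,0,0,0])

```text
clock: 5.3
ee_pos: [0.4401, 0.2324, 0.11]
eef_rot: [3.137, -0.006, 1.298]
ft_force: [0.7, 0.5, 0.2]
opening: 0.0148
```

```bash
python3 - <<'E'
from h import *
s=robot.read_state();print(s['opening'],s['ee_pos'],s['qpos'].round(2))
a=cv2.cvtColor(cv2.imread('pics/top0.png'),cv2.COLOR_BGR2RGB);C=cam('top')
for n,c in(('c1',(335,245)),('c2',(400,240))):
    print(n);seg('top',a,C,np.array(c)*.64,11,.021)
c=(pix2w('top',[(214.4,156.8)],.021,C)[0],pix2w('top',[(256,153.6)],.021,C)[0])
g=cv2.cvtColor(a,cv2.COLOR_RGB2GRAY)
print(cv2.HoughCircles(cv2.resize(g,None,fx=3,fy=3,interpolation=2),cv2.HOUGH_GRADIENT,1.5,80,param1=80,param2=35,minRadius=35,maxRadius=60))
print('side');b=cv2.cvtColor(cv2.imread('pics/side0.png'),cv2.COLOR_BGR2RGB);S=cam('side')
for c in((275,169),(296,193)): seg('side',b,S,c,10,.021)
E
```

```text
0.01483212733256809 [0.44005879 0.23236537 0.10996109] [-0.95  0.44  0.48  2.1  -0.32  0.67 -0.52]
c1
rect [637.1 165.3] [19.3 21.7] long 90.8 | mean [637.  165.6] pca 79.7 px 58
c2
rect [648.2  53.9] [21.2 21.3] long 136.5 | mean [647.9  54.1] pca 1.8 px 59
[[[548.25  24.75  39.65]
  [332.25 569.25  43.25]]]
side
rect [638.1 162.7] [21.8 19.6] long 67.4 | mean [638.4 163.2] pca 73.6 px 37
rect [649.6  52. ] [19.1 21.3] long 157.9 | mean [649.8  52.1] pca 118.1 px 47
```

Request:
jog_arm(plan=[-0.2,3,0,0,-0.2,3,0,0,-0.2,3,0,0,-0.2,3,0,0,-0.2,3,0,0,-0.2,3,0,0,-0.1,2.9,0,0,0,0,1.5,0,0,0,1.5,0,0,0,1.5,0,0,0,1,0,0,0,0,0,0,0,0,0])

```text
clock: 6.6
ee_pos: [0.6353, 0.1626, 0.0511]
eef_rot: [-3.141, 0.0, 1.298]
ft_force: [-0.8, 0.5, 0.5]
opening: 0.0149
```

```bash
python3 - <<'E'
from h import *
s=robot.read_state();print(s['opening'],s['ee_pos'],s['qpos'].round(2))
go([.6375,.1635,.0375])
C=cam('wrist');im=save('wrist','w3.png');print(w2pix('wrist',[[.6375,.1645,.021],[.6375+.04,.1645,.021]],C))
E
```

```text
0.014879783807133196 [0.63528647 0.16261937 0.05114813] [-0.6   0.74  0.43  1.72 -0.41  0.77 -0.25]
shift cm [0.14 0.19 1.36] len 1.4 turn None yaw 1.298
[[265.44818372 232.25801367]
 [334.05910047 214.85346394]]
```

View pics/w3.png

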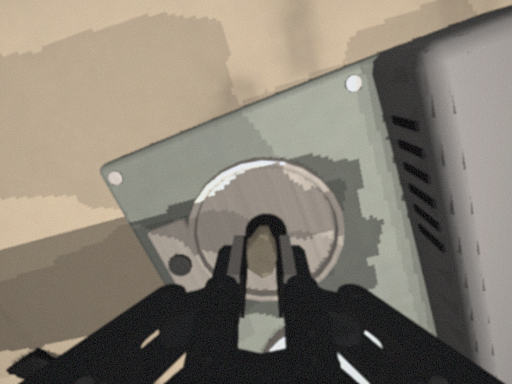

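The wrist view shows the pebble between the fingers at (262,250). The one-stud tab is at (180,264) and the cup is centred near (267,230), as predicted. I'll lower the last part and release.

Request:
jog_arm(plan=[0.1,0.2,0.5,0,0,0,0.5,0,0,0,0.3,0,0,0,0,0,0,0,0,0])

```text
clock: 7.15
ee_pos: [0.6377, 0.1626, 0.0382]
eef_rot: [-3.141, 0.0, 1.298]
ft_force: [0.2, -0.3, 0.3]
opening: 0.015
```

Request:
jog_arm(plan=[0,0,0,0,0,0,0,0,0,0,0,0,0,0,0,0,0,0,0,0], grip=3.5)

```text
clock: 7.65
ee_pos: [0.6378, 0.1627, 0.0383]
eef_rot: [3.142, -0.0, 1.298]
ft_force: [0.4, 1.0, -0.2]
opening: 0.0349
```

Request:
jog_arm(plan=[0,0,-1,0,0,0,-2,0,0,0,-3,0,0,0,-3,0,0,0,-3,0,0,0,0,0])

```text
clock: 8.25
ee_pos: [0.6408, 0.1631, 0.1639]
eef_rot: [3.134, -0.005, 1.297]
ft_force: [1.1, 0.9, -0.2]
opening: 0.0352
```

Request:
jog_arm(plan=[-3,-2.3,0,0,-3,-2.3,0,0,-3,-2.3,0,0,-3,-2.3,0,0,-3,-2.3,0,0,-3,-2.3,0,0,-3.5,-2.3,0,0,0,0,0.5,0.12,0,0,0.5,0.12,0,0,0,0,0,0,0,0], grip=5)

```text
clock: 9.35
ee_pos: [0.4248, -0.0008, 0.1484]
eef_rot: [-3.142, 0.0, 1.061]
ft_force: [1.0, -0.1, 0.4]
opening: 0.0499
```

```bash
python3 - <<'E'
from h import *
t=robot.read_camera('top');print(robot.read_state()['qpos'].round(2),toolT()[:3,3]); C=cam('wrist'); im=save('wrist','w4.png')
u=w2pix('wrist',[[.429,-.001,.007]],C)[0];print(u)
m=seg('wrist',im,C,u,50,.007)
a=cv2.cvtColor(cv2.imread('pics/top0.png'),cv2.COLOR_BGR2RGB);seg('top',a,cam('top'),(275,235.5),22,.007)
x,y=map(int,u)
v=cv2.resize(im[y-50:y+50,x-50:x+50,::-1],(390,390))
cv2.imwrite('pics/p4.png',np.hstack([v,cv2.cvtColor(cv2.resize(m,(390,390)),8)]))
cv2.imwrite('pics/t4.png',cv2.resize(t[130:180,190:240,::-1],(400,400)))
E
```

```text
[-0.63  0.26  0.63  2.25 -0.24  0.7  -0.34] [ 0.42491055 -0.00072778  0.14841914]
[265.96706768 176.5858439 ]
rect [431.5  -2.9] [53.4 26.2] long 38.4 | mean [431.   -2.3] pca 55.4 px 1085
rect [430.2  -2.4] [50.5 24.4] long 45.7 | mean [428.8  -2.5] pca 53.2 px 139
```

View pics/p4.png

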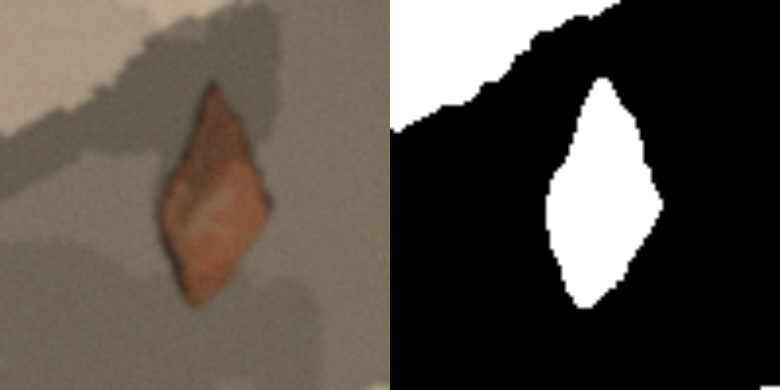

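The orange kite-shaped sherd shows tip to tip at (213,82)–(195,307) in the crop, with its widest corners at (160,213) and (271,205). Its long axis is at about 56°.

```bash
python3 - <<'E'
from h import *
C=cam('wrist')
P=pix2w('wrist',np.array([[213,82],[195,307],[160,213],[271,205]])/3.9+[215,126],.008,C);print(P.round(4),(P[:2].mean(0)).round(4),(P[2:].mean(0)).round(4))
d=P[0]-P[1];print(np.degrees(np.arctan2(d[1],d[0])))
go([.4305,-.0025,.0175],np.radians(56))
E
```

```text
[[ 4.452e-01  2.150e-02  8.000e-03]
 [ 4.150e-01 -2.440e-02  8.000e-03]
 [ 4.194e-01  4.000e-04  8.000e-03]
 [ 4.430e-01 -1.060e-02  8.000e-03]] [ 0.4301 -0.0014  0.008 ] [ 0.4312 -0.0051  0.008 ]
56.6412200316973
shift cm [ 0.11  0.57 13.1 ] len 13.1 turn 0.08271725393778406 yaw 1.06
```

Request:
jog_arm(plan=[0,0.6,1.5,0.08,0,0,2,0,0,0,2,0,0,0,2,0,0,0,2,0,0,0,1.6,0,0,0,1,0,0,0,0.9,0,0,0,0,0,0,0,0,0])

```text
clock: 10.45
ee_pos: [0.4303, -0.0039, 0.0185]
eef_rot: [3.141, -0.0, 0.978]
ft_force: [-0.5, 0.7, -0.0]
opening: 0.0496
```

Request:
jog_arm(plan=[0,0,0,0,0,0,0,0,0,0,0,0,0,0,0,0,0,0,0,0,0,0,0,0,0,0,0,0], grip=0, squeeze=30)

```text
clock: 11.15
ee_pos: [0.4304, -0.0036, 0.0191]
eef_rot: [3.141, -0.001, 0.978]
ft_force: [-1.2, 0.4, 6.7]
opening: 0.0238
```

Request:
jog_arm(plan=[0,0,-1,0,0,0,-2,0,0,0,-3,0,0,0,-3,0,0,0,0,0,0,0,0,0])

```text
clock: 11.75
ee_pos: [0.4304, -0.0032, 0.1091]
eef_rot: [3.14, -0.002, 0.979]
ft_force: [0.5, 0.1, -0.2]
opening: 0.024
```

```bash
python3 - <<'E'
from h import *
s=robot.read_state();print(s['opening'],s['ee_pos'],s['qpos'].round(2));save('wrist','w5.png')
go([.649,.053,.11])
E
```

```text
0.024022264697877094 [ 0.43040984 -0.00322427  0.1091453 ] [-0.59  0.36  0.61  2.26 -0.36  0.61 -0.31]
shift cm [16.92 15.04 -0.15] len 22.6 turn None yaw 0.978
```

View pics/w5.png

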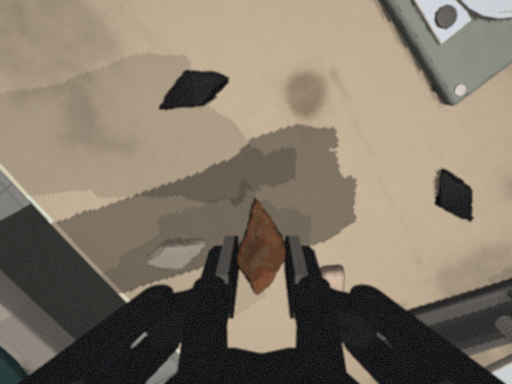

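The sherd is held squarely between the fingers, with its tips at (256,200) and (260,292). Taking it to the two-stud cup.

Request:
jog_arm(plan=[2.1,1.9,0,0,2.1,1.9,0,0,2.1,1.9,0,0,2.1,1.9,0,0,2.1,1.9,0,0,2.1,1.9,0,0,2.1,1.9,0,0,2,1.7,0,0,0,0,1.5,0,0,0,1.5,0,0,0,1.5,0,0,0,1,0,0,0,0,0,0,0,0,0])

```text
clock: 13.2
ee_pos: [0.6475, 0.0506, 0.0532]
eef_rot: [-3.141, 0.0, 0.977]
ft_force: [-0.4, 0.2, -0.3]
opening: 0.024
```

```bash
python3 - <<'E'
from h import *
s=robot.read_state();print(s['opening'],s['ee_pos'],s['qpos'].round(2))
go([.648,.0515,.040])
C=cam('wrist');im=save('wrist','w6.png');print(w2pix('wrist',[[.649,.053,.021]],C))
E
```

```text
0.024017622522434633 [0.64750548 0.05056304 0.0532005 ] [-0.49  0.75  0.51  1.74 -0.49  0.78 -0.33]
shift cm [ 0.11 -0.01  1.32] len 1.3 turn None yaw 0.977
[[262.21462628 229.62174103]]
```

View pics/w6.png

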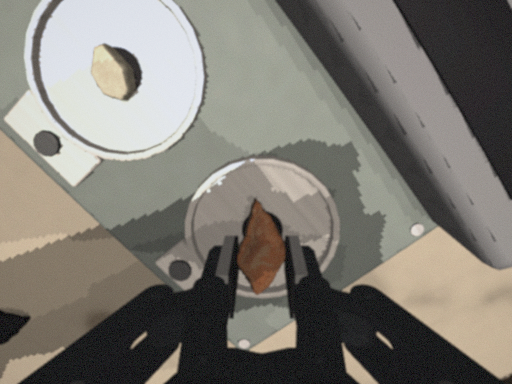

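The pebble at (114,72) lies centred in the one-stud cup. The sherd hangs over the centre of the other cup (262,230). One of that cup's studs shows at (180,270) and the other is hidden. I'll lower and release.

Request:
jog_arm(plan=[0.1,0,0.5,0,0,0,0.5,0,0,0,0.3,0,0,0,0,0,0,0,0,0])

```text
clock: 13.75
ee_pos: [0.6483, 0.0518, 0.0403]
eef_rot: [-3.141, -0.0, 0.978]
ft_force: [0.0, 0.4, 1.3]
opening: 0.0236
```

Request:
jog_arm(plan=[0,0,0,0,0,0,0,0,0,0,0,0,0,0,0,0,0,0,0,0], grip=4)

```text
clock: 14.25
ee_pos: [0.6483, 0.0517, 0.0403]
eef_rot: [3.142, -0.0, 0.978]
ft_force: [0.2, -0.1, -0.7]
opening: 0.0397
```

Request:
jog_arm(plan=[0,0,-1,0,0,0,-2,0,0,0,-3,0,0,0,-3,0,0,0,-3,0,0,0,-2,0,0,0,0,0])

```text
clock: 14.95
ee_pos: [0.6504, 0.0515, 0.1845]
eef_rot: [3.137, -0.005, 0.978]
ft_force: [0.2, 0.1, -0.1]
opening: 0.04
```

```bash
python3 - <<'E'
from h import *
print(toolT()[:3,3]);save('wrist','w7.png');C=cam('wrist')
print(w2pix('wrist',[[.649,.053,.021],[.6375,.1645,.021]],C))
K=cam('top');a=cv2.imread('pics/top0.png')
# switch features in top crop 6: centre (359,211), r=40, 260px tile
T=lambda x,y:(359-40+(x-520)*80/260,211-40+(y-260)*80/260)
for n,p,z in[('pad TL',(633,398),.078),('pad TR',(689,405),.078),('pad BL',(622,447),.088),('pad BR',(680,459),.088),('bar TL',(648,290),.064),('bar TR',(708,300),.064),('foot BL',(587,460),.012)]:
    print(n,pix2w('top',[T(*p)],z,K)[0].round(4))
E
```

```text
[0.65035711 0.05149733 0.18445637]
[[260.5639766  171.7868195 ]
 [179.92499963  79.31028046]]
pad TL [ 0.4835 -0.1969  0.078 ]
pad TR [ 0.4785 -0.2413  0.078 ]
pad BL [ 0.4447 -0.1856  0.088 ]
pad BR [ 0.4358 -0.231   0.088 ]
bar TL [ 0.5712 -0.2134  0.064 ]
bar TR [ 0.5639 -0.2621  0.064 ]
foot BL [ 0.4384 -0.1726  0.012 ]
```

View pics/w7.png

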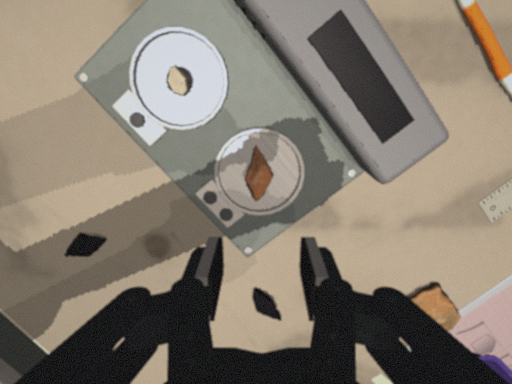

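Both parts lie in the right cups: the pebble at (179,79) in the one-stud cup and the sherd at (258,172) in the two-stud cup. Now the switch. From the top view the pad is at about (0.461,-0.214) and the switch yaw is about -13°.

Request:
jog_arm(plan=[-3.6,-0.1,0,0,-3.6,-0.1,0,0,-3.6,-0.1,0,0,-3.6,-0.1,0,0,-3.6,-0.1,0,0,-3.6,-0.1,0,0,-3.6,-0.1,0,0,-3.6,-0.1,0,0,-3.7,-0.1,0,0,0,0,0,0.15,0,0,0,0.15,0,0,0,0.15,0,0,0,0.15,0,0,0,0.15,0,0,0,0.15,0,0,0,0.15,0,0,0,0.15,0,0,0,0,0,0,0,0], grip=0)

```text
clock: 16.9
ee_pos: [0.4587, -0.2125, 0.1796]
eef_rot: [3.141, 0.001, -0.219]
ft_force: [0.2, -0.1, 0.0]
opening: 0.0001
```

```bash
python3 - <<'E'
from h import *
s=robot.read_state();print(s['opening'],s['ee_pos'],s['eef_rot'],s['ft_force'],s['qpos'].round(2));save('wrist','w8.png');C=cam('wrist')
print(w2pix('wrist',[[.4606,-.2137,.082]],C))
a=save('side','s8.png')
cv2.imwrite('pics/s8c.png',cv2.resize(a[230:340,220:370,::-1],(600,440)))
W=cv2.imread('pics/w8.png');cv2.imwrite('pics/both8.png',np.hstack([cv2.resize(W,(400,300)),cv2.resize(a[:,:,::-1][220:340,210:370],(400,300))]))
go([.4606,-.2137,.10],np.radians(-13))
E
```

```text
6.206497949396297e-05 [ 0.458725   -0.21248064  0.17962512] [ 3.14117437e+00  1.46797286e-03 -2.18563276e-01] [ 0.16935792 -0.13482921  0.04409633] [-0.42  0.45  0.99  2.06 -0.49  0.89 -0.94]
[[262.16210975 192.09216396]]
shift cm [0.19 0.07 8.  ] len 8.0 turn 0.007107020699380628 yaw -0.22
```

View pics/both8.png

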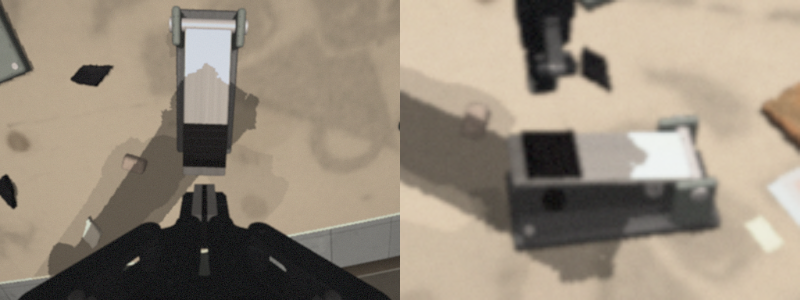

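The wrist view shows the pad centred at about (262,187), some 4 mm further along than I assumed. The side view shows the paddle at rest, slanting up. I'll approach it.

Request:
jog_arm(plan=[0.3,0.1,2,0.01,0,0,2,0,0,0,2,0,0,0,1.5,0,0,0,0,0,0,0,0,0])

```text
clock: 17.6
ee_pos: [0.4619, -0.2149, 0.1055]
eef_rot: [3.141, -0.0, -0.232]
ft_force: [0.3, 0.6, 0.6]
opening: 0.0002
```

Request:
jog_arm(plan=[0,0,0.3,0,0,0,0.3,0,0,0,0,0,0,0,0,0])

```text
clock: 18.0
ee_pos: [0.462, -0.2144, 0.0995]
eef_rot: [-3.141, -0.0, -0.232]
ft_force: [0.3, 0.1, 0.5]
opening: 0.0
```

Request:
jog_arm(plan=[0,0,0.3,0,0,0,0,0,0,0,0,0])

```text
clock: 18.3
ee_pos: [0.462, -0.2145, 0.0964]
eef_rot: [-3.142, -0.0, -0.232]
ft_force: [-1.1, -0.6, 1.9]
opening: 0.0001
```

Request:
jog_arm(plan=[0,0,0.3,0,0,0,0,0,0,0,0,0])

```text
clock: 18.6
ee_pos: [0.4618, -0.2145, 0.0932]
eef_rot: [-3.142, 0.0, -0.232]
ft_force: [-0.6, -0.6, 3.2]
opening: 0.0
```

Contact came at TCP z of about 0.096, as predicted, so level is at z = 0.078.

Request:
jog_arm(plan=[0,0,0.3,0,0,0,0.3,0,0,0,0.3,0,0,0,0.2,0,0,0,0,0,0,0,0,0,0,0,0,0])

```text
clock: 19.3
ee_pos: [0.4618, -0.2145, 0.0823]
eef_rot: [-3.142, 0.0, -0.232]
ft_force: [-3.4, 0.8, 4.9]
opening: -0.0001
```

Request:
jog_arm(plan=[0,0,0.2,0,0,0,0.2,0,0,0,0,0,0,0,0,0,0,0,0,0])

```text
clock: 19.8
ee_pos: [0.4618, -0.2144, 0.0784]
eef_rot: [-3.141, -0.0, -0.232]
ft_force: [-3.1, 0.9, 5.6]
opening: 0.0001
```

```bash
python3 - <<'E'
from h import *
f=[]
for i in range(4):
    a=robot.read_camera('side');s=robot.read_state();f.append(s['ft_force'])
print(s['ee_pos'],np.round(f,1))
t=save('top','t9.png');S=cam('side')
# expected bar top edges for level / rest+-: hinge at pad+115mm, yaw -13
y=np.radians(-13);ex=np.array([np.cos(y),np.sin(y),0]);ey=np.array([-np.sin(y),np.cos(y),0]);h=np.array([.4615,-.2144,0])+.115*ex;h[2]=.056
v=cv2.resize(a[215:345,210:370,::-1],(640,520),interpolation=2)
for ang,c in((0,(0,255,0)),(-.06,(0,0,255)),(.06,(255,0,0))):
    for sd in(.022,-.022):
        q=[w2pix('side',h-ex*d*np.cos(ang)+ey*sd+[0,0,d*np.sin(ang)+.008],S)[0] for d in(.093,.137)]
        q=[tuple(int(k) for k in (p-[210,215])*4) for p in q];cv2.line(v,*q,c,1)
cv2.imwrite('pics/s9.png',v)
E
```

```text
[ 0.4618332  -0.21444705  0.07843089] [[-3.9  1.1  4.8]
 [-4.4  0.9  4.7]
 [-3.6  1.6  5.9]
 [-3.3  0.4  5.5]]
```

The picture limit is reached, so I'm going on by numbers. I'll trim 0.4 mm and hold for over two seconds.

Request:
jog_arm(plan=[0,0,0.04,0,0,0,0,0,0,0,0,0,0,0,0,0,0,0,0,0,0,0,0,0,0,0,0,0,0,0,0,0,0,0,0,0,0,0,0,0,0,0,0,0,0,0,0,0,0,0,0,0,0,0,0,0,0,0,0,0,0,0,0,0,0,0,0,0,0,0,0,0,0,0,0,0,0,0,0,0])

```text
clock: 22.05
ee_pos: [0.4618, -0.2144, 0.078]
eef_rot: [-3.141, 0.0, -0.232]
ft_force: [-4.8, 0.3, 5.6]
opening: 0.0004
```

Request:
jog_arm(plan=[0,0,0,0,0,0,0,0,0,0,0,0,0,0,0,0,0,0,0,0,0,0,0,0,0,0,0,0,0,0,0,0,0,0,0,0,0,0,0,0])

```text
clock: 23.05
ee_pos: [0.4618, -0.2144, 0.0781]
eef_rot: [-3.141, -0.0, -0.232]
ft_force: [-4.3, 1.1, 5.0]
opening: -0.0001
```

```bash
python3 - <<'E'
from h import *
C=cam('top');im=robot.read_camera('top');s=robot.read_state();print(s['clock'],s['ee_pos'],s['ft_force'].round(1))
for n,p in(('pebble',(.6375,.1645,.027)),('sherd',(.649,.053,.028))):
    print(n);seg('top',im,C,w2pix('top',[p],C)[0],20,p[2])
a=cv2.cvtColor(cv2.imread('pics/top0.png'),cv2.COLOR_BGR2RGB)
for n,c in(('eraser',(493,367)),('rim',(210,341)),('broad',(555,207))):
    x,y=(np.array(c)*.64).astype(int);r=20;print(n,np.abs(im[y-r:y+r,x-r:x+r].astype(int)-a[y-r:y+r,x-r:x+r]).mean().round(1))
S=cam('side');g=cv2.cvtColor(robot.read_camera('side'),cv2.COLOR_RGB2GRAY)
y=np.radians(-13);ex=np.array([np.cos(y),np.sin(y),0]);ey=np.array([-np.sin(y),np.cos(y),0]);h=np.array([.4618,-.2145,.056])+.115*ex
for ang in np.arange(-.16,.17,.04):  # + = raised; pad darkness contrast: inside vs rim strip beyond pad
    ca,sa=np.cos(ang),np.sin(ang)
    pt=lambda d,w,o=.008:h-ex*(d*ca-o*sa)+ey*w+[0,0,d*sa+o*ca]
    def m(d0,d1,w0,w1):
        k=np.zeros_like(g);cv2.fillConvexPoly(k,np.int32(w2pix('side',[pt(d0,w0),pt(d1,w0),pt(d1,w1),pt(d0,w1)],S).round()),1);return g[k>0].mean()
    print(ang.round(2),'pad near-side',m(.096,.134,-.02,-.012).round(0),'just below near edge',m(.096,.134,-.03,-.025).round(0),'bar',m(.05,.088,-.02,-.012).round(0))
E
```

```text
23.1 [ 0.4617902  -0.21446466  0.07803855] [-3.7  0.5  6.2]
pebble
rect [631.9 164.8] [87.5 80.8] long 0.8 | mean [632.3 164.3] pca 4.6 px 763
sherd
rect [642.8  53.8] [90.2 82.9] long 0.9 | mean [643.   53.3] pca 4.3 px 783
eraser 44.5
rim 15.6
broad 15.3
-0.16 pad near-side 78.0 just below near edge 37.0 bar 169.0
-0.12 pad near-side 73.0 just below near edge 36.0 bar 176.0
-0.08 pad near-side 59.0 just below near edge 43.0 bar 178.0
-0.04 pad near-side 39.0 just below near edge 62.0 bar 177.0
0.0 pad near-side 24.0 just below near edge 87.0 bar 176.0
0.04 pad near-side 22.0 just below near edge 90.0 bar 176.0
0.08 pad near-side 27.0 just below near edge 52.0 bar 175.0
0.12 pad near-side 35.0 just below near edge 37.0 bar 175.0
0.16 pad near-side 51.0 just below near edge 33.0 bar 175.0
```

```bash
python3 -c "
from rig import robot
print(robot.job_done())"
```

```text
the job is handed in; nothing more can be done
None
```

The job is handed in: both parts are in their cups and the arm is still holding the paddle level.

**What I did:** I laid the pebble in the one-stud cup, then the orange narrow potsherd in the two-stud cup, and let go of each. I then pressed the paddle with the closed fingertips and held it for over 3 s before handing in, at about 23 s on the clock.

**Checks on the parts:** The wrist picture taken after both releases shows each part lying flat and centred in its own cup.

**Checks on the paddle:**
- First contact came at TCP z of about 0.096, and I held at 0.078, which is 18 mm of travel.
- The vertical force was about 5–6 N, which fits half-way.
- The last side image fitted level best, within about 0.04 rad.
- The fingertips also dragged on the pad with about 4 N sideways.

**Checks that failed or were weak:**
- I could not view the last pressed picture because the viewing limit was reached.
- My final top-view blob check found the cups' outlines instead of the parts, so it confirms nothing about them.
- The pixel-difference check on the eraser and the two larger potsherds was inconclusive, because the arm was over the eraser and I had no noise baseline. The arm stayed high above the eraser and never worked near the two potsherds. The eraser and one potsherd appeared in later wrist pictures, with no sign of disturbance.

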